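# Put the washed soap dish back together

### The job

The covered soap dish has been washed and its parts lie about the ledge: put it together again on the drying pad, one part after another. Stand the dish lengthwise and square in the middle of the pad, then lay the bamboo raft in it with its bearers inside the dish and its slats across the rim, then the bar of soap flat in the middle of the raft, lengthwise, and last the cover over the soap, square and flat on the slats. Set each part down without dropping it, and leave the perfume bottle, the tweezers and the floss case where they are.

Things in the scene. Friction and masses are not known exactly. Their poses are not given: they have to be found in the camera images.
- pad: Grey stone drying pad lying fixed on the ledge: flat rounded slab, 140 (x) by 95 (y) by 9 mm thick, thin groove round its edge. Origin at the centre of its underside, z up. Its top is at z = 9 mm. Half a turn of the pad or of any part makes no difference.
- dish: White glazed soap dish: open oblong trough, rounded corners, 112 (x) by 60 (y) by 28 mm high, open side up; upright walls 5 mm thick, floor 5 mm, inside 102 by 50 by 23 mm deep. Origin at the centre of its underside, z up. Rim at z = 28 mm. 0.17 kg. Grip it across its 60 mm width. Half a turn makes no difference.
- raft: Bamboo raft, 0.03 kg: 7 slats 66 (y) by 10 by 6 mm, spaced 16.5 mm along x (109 mm over all, one at x = 0), z 8 to 14 mm; below them two bearers along x, 84 by 8 by 8 mm, at y = +-16 mm, z 0 to 8 mm. Origin: centre of its underside, z up. Grip the ends of the middle slat (66 mm). In place slats lie across the dish's rim, bearers inside with 5 mm play in y, 9 in x; origin 20 mm above the dish's.
- soap: Cream-coloured bar of soap, hard and dry, 78 (x) by 44 (y) by 24 mm high, rounded edges, lying flat. Origin at the centre of its underside, z up. About 0.085 kg. Can be gripped across its 44 mm width.
- cover: White glazed cover: oblong cap standing on its open rim, 112 (x) by 66 (y) mm, walls 3 mm (inside 106 by 60, 30 mm high), flat top at z = 34 mm with a grip bar in its middle, 36 (x) by 14 (y) mm, z 34 to 50 mm. Origin at the centre of its underside, z up. 0.14 kg. Lift it by the bar, across its 14 mm. In place it stands on the slats, soap inside. Half a turn makes no difference.
- perfume: Bystander: small round amber glass perfume bottle, 44 mm across, 64 mm high with its round stopper, standing. Origin at the centre of its underside, z up. 
- tweezers: Bystander: brushed steel tweezers lying on their side, 96 mm long (x, tips to +x), 19 mm wide, 8 mm high. Origin under the middle.
- floss: Bystander: closed white plastic floss case lying flat, 48 (x) by 42 (y) by 16 mm high, rounded corners, press button on its -x edge. Origin at the centre of its underside, z up. 

How it is judged:
By the outcome, as a careful person would: the job done as asked, in the order asked, and still so for the second after the job is handed in, with the robot touching nothing.
It also fails if it takes over 112 s, if anything falls off the work surface, if the arm or the gripper's body presses on something with over 40 N, if the wrist force passes 120 N, or if a joint passes its speed limit or range.

### The arm

A 6-joint arm with a two-finger parallel gripper is mounted at the origin on the work surface. World frame = base frame: x ahead of the robot, y to its left, z up, the work surface at z = 0. Lengths are in m, angles in rad, forces in N, time in s.
With the tool pointing down it reaches from about 0.25 to 0.775 m from the base axis. Payload 4 kg.
Tool frame: the origin (TCP) lies midway between the tips of the shut fingers; the grasp point (between the pads) lies 19 mm behind it (robot.hold_point_z is the distance from the TCP to the grasp point, in m); z points along the fingers, y is the line along which they close (so a half turn about z gives the same grasp; the last joint's range is limited). The gripper opens to 94 mm and grips with 3 to 60 N. Pads are 16 mm wide; open, the fingers measure 119 mm over their backs; the gripper's body (75 mm by 177 mm) begins 78 mm behind the grasp point.
Start: joints at [-1.433, 0.087, 1.371, -0, 1.684, -0.103], TCP at [0.131, -0.534, 0.206] pointing down, gripper open.
Joint ranges: [-3.1, 3.1], [-0.76, 2.03], [0.27, 2.55], [-1.08, 4.22], [0.17, 2.65], [-2.57, 2.57]. Speed limits (rad/s): [2.79, 2.79, 3.14, 3.14, 3.14, 3.14].

### API

Orientations are given as [roll, pitch, yaw] about the fixed x, y, z axes, in that order (R = Rz(yaw) Ry(pitch) Rx(roll)).
In Python, from bench import readout, imaging, robot gives the robot as it stands.
- The arm moves only by the tool carry_out, never from a script. Its argument "motion" is text: rows parted by semicolons, each of 7 numbers parted by spaces: the shift along the tool's x, y, z each as a share of 200 mm, from -1 to 1, then the turn, a rotation vector about the tool's x, y, z each as a share of 120 degrees, from -1 to 1, then the opening, from 0 (shut) to 1 (fully open). A call has 1 to 12 rows; each row shifts and turns the commanded pose from where the row before left it, along the tool's axes as they then stand; what a row does not reach is not made up. A row lasts 1/8 s, in which the tool goes at most 62.5 mm and 10.7 degrees, less where a joint would pass 70% of its speed; a pose out of reach is approached as far as the arm can. A call with a number of a shift or a turn outside -1 to 1 is refused whole. A call with a gripper value outside its range is refused whole. The fingers move at their own pace and stop on an object; the grip force is fixed at half the most. Time passes only in rows, so rows that do not move let the fingers close. It gives the time, the measured TCP pose, the force, the opening and the grip force at its end, in the units of the state.
- readout.get_obs(): the state, without advancing time (a new reading comes with each control period).
- imaging.snapshot(name): name is "side" or "top" or "wrist"; returns a dict with "pixels" (384x512x3 uint8, red, green, blue), "fx", "fy", "cx", "cy" (pixels), "R" (3x3) and "t" (3): a world point X has camera coordinates R X + t. Camera axes: x right, y down, z forward; pixel columns grow to the right and rows downward; lengths in m; the calibration is good to about 2 mm. The wrist camera is an equidistant fisheye: a pixel r from the principal point sees the ray r / f radians off the axis. A picture is of the moment at which its call begins. There is no depth.
- robot.close_job(): hands the job in; it is judged then, once.
The state is a dict: "time": time; "joint_positions": joint angles; "qvel": joint speeds; "joint_torque": joint torques, N m; "tool_pos": TCP position; "ee_rot": TCP orientation; "wrist_force": force on the tool from outside, world axes, zero at the start; "wrist_torque": the same for the moment, N m; "width": finger opening in m; "finger_force": force on a finger pad.
Only numpy, scipy, OpenCV 4.12 (cv2) and the standard library are available. Lean on these libraries where they do the work, as an engineer would, in place of code of your own. Each camera call takes 0.05 s, during which the arm holds its last target. There are 200 camera calls.

## Working session

There is one attempt and no reset: what is moved stays moved. The work goes in short steps, Python scripts to look and compute and a tool call to move; the robot and the scene stay as the last step left them, time stands still between calls to the robot, and variables do not carry over. Pictures are saved under pics/ and viewed, at most 14 in all, crops included, and the job is handed in when it is done.

Besides the shell and the picture viewer there is one more tool, called after "Call:" as a command line: name --argument value ..., lists and objects as JSON in quotes. carry_out: Moves the arm, as the interface text tells. Its arguments: {"type":"object","properties":{"motion":{"type":"string"}},"required":["motion"]}

```bash
ls; mkdir -p pics; cat > h.py <<'E'
import numpy as np, cv2, json
from bench import readout, imaging, robot
def snap(name, out):
    s=imaging.snapshot(name); cv2.imwrite('pics/'+out+'.png', cv2.cvtColor(s['pixels'],cv2.COLOR_RGB2BGR))
    np.savez('pics/'+out+'.npz', **{k:np.array(v) for k,v in s.items()}); return s
E
python3 - <<'E'
from h import *
print(readout.get_obs())
for n in ('top','side','wrist'):
    s=snap(n,n+'0'); print(n,s['fx'],s['fy'],s['cx'],s['cy'],np.round(s['R'],3).tolist(),np.round(s['t'],3))
a=cv2.imread('pics/top0.png');cv2.imwrite('pics/top0b.png',cv2.resize(a,(800,600),interpolation=cv2.INTER_CUBIC))
a=cv2.imread('pics/side0.png');cv2.imwrite('pics/side0b.png',cv2.resize(a,(800,600),interpolation=cv2.INTER_CUBIC))
E
```

```text
pics
{'time': 0.0, 'joint_positions': array([-1.43309600e+00,  8.79221560e-02,  1.37225884e+00, -5.05972093e-05,
        1.68359484e+00, -1.03077109e-01]), 'qvel': array([-0.00049223,  0.0007286 , -0.00117941,  0.00054041,  0.00155236,
        0.00123369]), 'joint_torque': array([-3.34565848e-04, -3.40188289e+01, -3.02427399e+01,  7.18614995e-02,
        3.31228820e-02, -1.74523993e-04]), 'tool_pos': array([ 0.13106549, -0.53358233,  0.20431981]), 'ee_rot': array([-3.13941589e+00, -1.74615920e-04,  2.40771607e-01]), 'wrist_force': array([-0.26764826,  0.4566841 ,  0.0685205 ]), 'wrist_torque': array([-0.04296905,  0.00276835, -0.01223089]), 'finger_force': 0.0, 'width': 0.09406062946881077}
top 463.79171496216856 463.79171496216856 263.4825228680264 191.99622806372193 [[0.008, -1.0, -0.021], [-0.996, -0.006, -0.092], [0.091, 0.022, -0.996]] [0.034 0.565 1.315]
side 477.0174634907481 477.0174634907481 257.8049703983873 189.76474678235732 [[-0.964, -0.266, 0.012], [-0.173, 0.593, -0.787], [0.202, -0.76, -0.617]] [0.548 0.129 1.169]
wrist 297.3186396354542 297.3186396354542 251.92819859571742 194.21124771637048 [[0.237, -0.971, 0.0], [-0.943, -0.23, 0.24], [-0.233, -0.057, -0.971]] [-0.548 -0.024  0.388]
```

View pics/top0b.png

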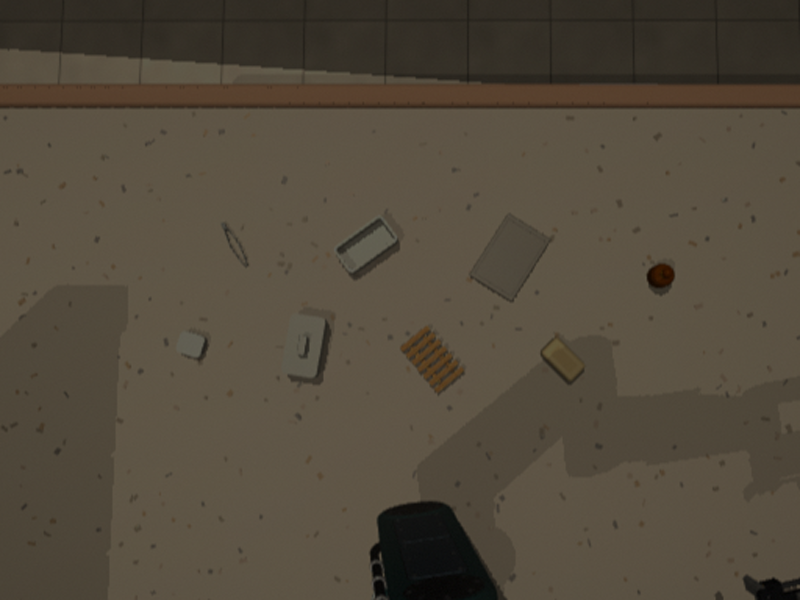

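View pics/side0b.png

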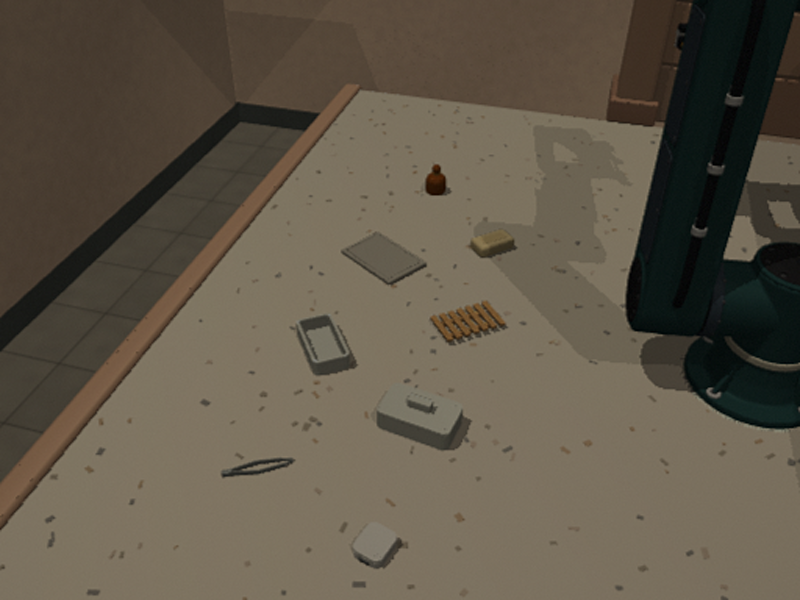

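Top view (800x600): dish about (367,245), pad (510,257), raft (433,360), soap (563,360), cover (306,347), perfume (661,275), tweezers (235,244), floss (191,345). The side view shows the same layout. I'll enlarge both for measuring.

```bash
cat >> h.py <<'E'
def load(n): return dict(np.load('pics/'+n+'.npz'))
def ray(s,u,v,fish=False):
    a=(u-s['cx'])/s['fx']; b=(v-s['cy'])/s['fy']
    if fish:
        r=np.hypot(a,b); k=np.sin(r)/max(r,1e-9); d=np.array([a*k,b*k,np.cos(r)])
    else: d=np.array([a,b,1.])
    R=s['R']; return -R.T@s['t'], R.T@(d/np.linalg.norm(d))
def onz(s,u,v,z,fish=False):
    c,d=ray(s,u,v,fish); return c+d*(z-c[2])/d[2]
def tri(*rays):
    A=np.zeros((3,3));b=np.zeros(3)
    for c,d in rays:
        P=np.eye(3)-np.outer(d,d);A+=P;b+=P@c
    x=np.linalg.solve(A,b); return x, [np.linalg.norm((np.eye(3)-np.outer(d,d))@(x-c)) for c,d in rays]
def proj(s,X,fish=False):
    p=s['R']@np.asarray(X,float)+s['t']
    if fish:
        th=np.arctan2(np.hypot(p[0],p[1]),p[2]); q=p[:2]/max(np.hypot(p[0],p[1]),1e-9)*th
    else: q=p[:2]/p[2]
    return np.array([s['cx']+s['fx']*q[0], s['cy']+s['fy']*q[1]])
def crop(n,x0,y0,w,h,k,out):
    a=cv2.imread('pics/'+n+'.png')[y0:y0+h,x0:x0+w]
    a=cv2.resize(a,None,fx=k,fy=k,interpolation=cv2.INTER_CUBIC); a=np.clip(a.astype(float)*1.8,0,255).astype(np.uint8)
    for i in range(0,w,10):
        cv2.putText(a,str(x0+i),(i*k,8),0,.3,(0,255,255)); cv2.line(a,(i*k,10),(i*k,16),(0,255,255),1)
    for i in range(0,h,10):
        cv2.putText(a,str(y0+i),(0,i*k+4),0,.3,(0,255,255)); cv2.line(a,(20,i*k),(26,i*k),(0,255,255),1)
    cv2.imwrite('pics/'+out+'.png',a)
E
python3 -c "
from h import *
crop('top0',175,130,200,130,4,'top0c'); crop('side0',180,140,160,150,4,'side0c')"
```

```text
(no output)
```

View pics/top0c.png

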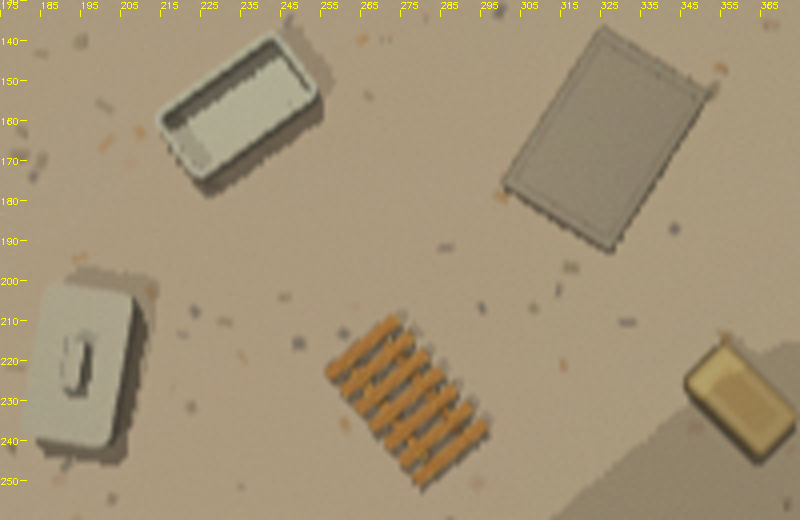

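View pics/side0c.png

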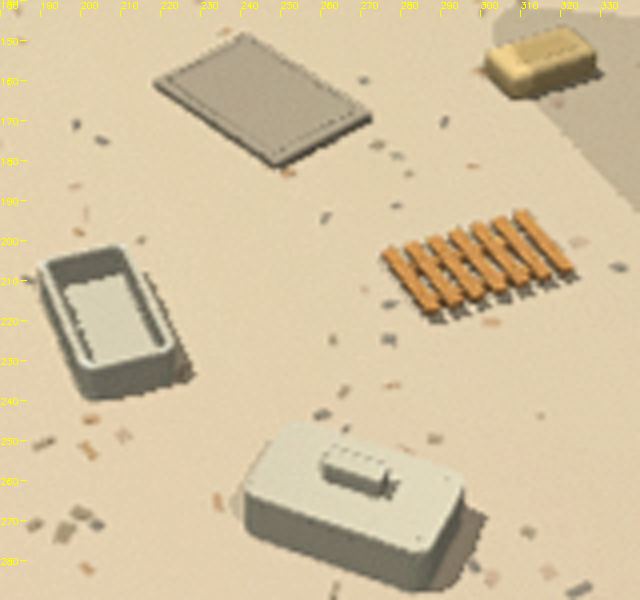

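Readings in the enlarged crops: in top0c the dish rim corners are about (160,120), (277,33), (319,92), (200,180), and the pad corners are (602,26), (714,96), (612,248), (502,182). I read the raft, soap and cover corners the same way in both views. Next I fit poses (x, y, z, yaw) over both views.

```bash
cat > fit.py <<'E'
from h import *
from scipy.optimize import least_squares
T=load('top0');S=load('side0')
def rect(l,w): return np.array([[l/2,w/2],[l/2,-w/2],[-l/2,-w/2],[-l/2,w/2]])
def fit(name,size,views,fish=False,inset=0):
    # views: list of (snap, 4 pts in orig px); cyclic order free
    l,w=size
    best=None
    for v0 in range(1):
      tri_pts=None
    def pred(p,s):
        c,sn=np.cos(p[3]),np.sin(p[3])
        return np.array([proj(s,[p[0]+c*a-sn*b,p[1]+sn*a+c*b,p[2]],fish) for a,b in rect(l,w)])
    c0=onz(views[0][0],*np.mean(views[0][1],0),0.02,fish)
    for yaw in np.arange(0,np.pi,np.pi/8):
        def res(p):
            r=[]
            for s,pts in views:
                q=pred(p,s); d=[np.linalg.norm(q-np.roll(o,k,0)) for o in (pts,pts[::-1]) for k in range(4)]
                os=[np.roll(o,k,0) for o in (pts,pts[::-1]) for k in range(4)]
                r.append((q-os[int(np.argmin(d))]).ravel())
            return np.concatenate(r)
        f=least_squares(res,[c0[0],c0[1],.02,yaw])
        if best is None or f.cost<best.cost: best=f; 
    p=best.x; n=len(best.fun)
    print(name,'x %.1f y %.1f z %.1f mm'%tuple(p[:3]*1e3),'yaw %.2f deg'%(np.degrees(p[3])%180),'rms px %.2f'%np.sqrt(np.mean(best.fun**2)))
    return p
if __name__=='__main__':
    t=lambda *a:np.array([175,130])+np.array(a)/4-.375
    s=lambda *a:np.array([180,140])+np.array(a)/4-.375
    fit('dish',(.112,.060),[(T,t((158,120),(277,31),(321,92),(200,183))),(S,s((38,262),(122,244),(178,348),(83,372)))])
    fit('pad',(.140,.095),[(T,t((602,25),(714,96),(612,248),(502,182))),(S,s((244,31),(373,117),(277,163),(153,83)))])
    fit('cover',(.112,.066),[(T,t((43,281),(137,292),(110,449),(20,437))),(S,s((288,421),(468,487),(422,555),(243,492)))])
    fit('raft',(.109,.066),[(T,t((326,372),(394,316),(491,428),(422,490))),(S,s((382,252),(524,209),(577,272),(434,315)))])
    fit('soap',(.078,.044),[(T,t((727,340),(798,416),(757,460),(683,382))),(S,s((484,56),(578,27),(600,55),(514,84)))])
E
python3 fit.py
```

```text
dish x 669.5 y 123.6 z 26.9 mm yaw 126.95 deg rms px 0.63
pad x 649.6 y -146.5 z 7.9 mm yaw 147.84 deg rms px 0.60
cover x 480.0 y 236.4 z 32.9 mm yaw 171.01 deg rms px 0.84
raft x 455.4 y -0.9 z 12.5 mm yaw 40.95 deg rms px 0.45
soap x 457.1 y -239.8 z 21.5 mm yaw 42.82 deg rms px 0.77
```

Heights come out within about 2 mm of the text (dish 26.9/28, pad 7.9/9, cover 32.9/34, raft 12.5/14, soap 21.5/24), and everything is within reach. Next, a planner helper and a wrist look at the pad.

```bash
cat > plan.py <<'E'
import sys
from h import *
from scipy.spatial.transform import Rotation as Ro
def plan(x,y,z,yaw):
    o=readout.get_obs(); R=Ro.from_euler('xyz',o['ee_rot'])
    y0=np.degrees(o['ee_rot'][2]); dy=(yaw-y0+180)%360-180
    Rt=Ro.from_euler('xyz',[np.pi,0,np.radians(yaw)])
    rv=np.degrees((R.inv()*Rt).as_rotvec())/120
    d=Rt.inv().apply(np.array([x,y,z])-o['tool_pos'])/.2
    print('t %.1f pos'%o['time'],np.round(o['tool_pos']*1e3,1),'yaw %.1f q6 %.2f'%(y0,o['joint_positions'][5]),'| turn total',np.round(rv,4),'rows>=%.1f'%(abs(rv[2])*120/10.5),'| then shift total',np.round(d,4),'rows>=%.1f'%(np.linalg.norm(d[:3])*200/60), '| q6 end %.0f'%(np.degrees(np.arctan2(y,x))+90-yaw))
if __name__=='__main__': plan(*map(float,sys.argv[1:]))
E
python3 plan.py .65 -.147 .16 -32.2
```

```text
t 0.1 pos [ 131.1 -533.7  204.6] yaw 13.8 q6 -0.10 | turn total [-8.000e-04  2.000e-04  3.833e-01] rows>=4.4 | then shift total [ 1.1651 -3.0188  0.2228] rows>=10.8 | q6 end 109
```

Call:
carry_out --motion "0 0 0 0 0 0.077 1;0 0 0 0 0 0.077 1;0 0 0 0 0 0.077 1;0 0 0 0 0 0.077 1;0 0 0 0 0 0.076 1;0.078 -0.201 0.015 0 0 0 1;0.078 -0.201 0.015 0 0 0 1;0.078 -0.201 0.015 0 0 0 1;0.078 -0.201 0.015 0 0 0 1;0.078 -0.201 0.015 0 0 0 1;0.078 -0.201 0.015 0 0 0 1;0.078 -0.201 0.015 0 0 0 1"

```text
time: 1.65
tool_pos: [0.3746, -0.3534, 0.184]
ee_rot: [-3.142, 0.0, -0.563]
wrist_force: [-0.2, -0.1, -0.4]
width: 0.0936
finger_force: 0.0
```

Call:
carry_out --motion "0.078 -0.201 0.015 0 0 0 1;0.078 -0.201 0.015 0 0 0 1;0.078 -0.201 0.015 0 0 0 1;0.078 -0.201 0.015 0 0 0 1;0.078 -0.201 0.015 0 0 0 1;0.078 -0.201 0.015 0 0 0 1;0.078 -0.201 0.015 0 0 0 1;0.078 -0.201 0.015 0 0 0 1;0 0 0 0 0 0 1;0 0 0 0 0 0 1"

```text
time: 2.9
tool_pos: [0.6505, -0.1496, 0.1599]
ee_rot: [3.141, 0.001, -0.563]
wrist_force: [0.1, -0.2, 0.3]
width: 0.0939
finger_force: 0.0
```

```bash
python3 -c "
from h import *
snap('wrist','wpad'); a=cv2.imread('pics/wpad.png'); crop('wpad',90,70,320,240,2,'wpadc')"; python3 plan.py .6695 .1236 .16 127
```

```text
t 3.0 pos [ 650.3 -150.1  160.3] yaw -32.3 q6 1.82 | turn total [-2.0000e-04  6.0000e-04 -1.3278e+00] rows>=15.2 | then shift total [1.0352 0.9001 0.0017] rows>=4.6 | q6 end -27
```

View pics/wpadc.png

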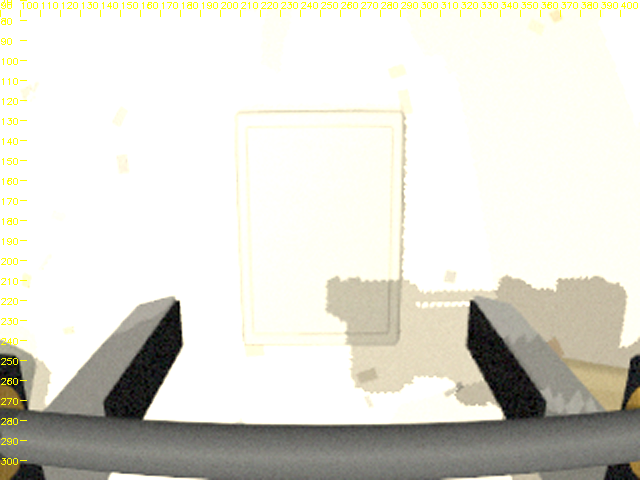

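The wrist view shows the pad with corners in crop px at about (235,112), (403,111), (400,346), (244,346). It is square to the tool and overexposed by my brightening, which I'll drop. The fit is next, along with the turn towards the dish.

```bash
sed -i 's/k,out):/k,out,g=1.0):/; s/\*1.8,0/*g,0/' h.py
cat >> fit.py <<'E'
def wf(n,size,pts,x0=90,y0=70,k=2):
    w=load(n); P=np.array([x0,y0])+np.array(pts)/k-(k-1)/(2*k); return fit(n,size,[(w,P)],True)
E
python3 -c "
from fit import *
wf('wpad',(.140,.095),((235,112),(403,111),(400,346),(244,346)))"
```

```text
wpad x 647.4 y -144.9 z 5.0 mm yaw 148.14 deg rms px 0.32
```

Call:
carry_out --motion "0 0 0 0 0 -0.085 1;0 0 0 0 0 -0.085 1;0 0 0 0 0 -0.085 1;0 0 0 0 0 -0.085 1;0 0 0 0 0 -0.085 1;0 0 0 0 0 -0.085 1;0 0 0 0 0 -0.085 1;0 0 0 0 0 -0.085 1;0 0 0 0 0 -0.085 1;0 0 0 0 0 -0.085 1;0 0 0 0 0 -0.085 1;0 0 0 0 0 -0.085 1"

```text
time: 4.45
tool_pos: [0.6501, -0.1508, 0.1612]
ee_rot: [3.141, 0.001, 1.577]
wrist_force: [0.5, -0.5, -0.6]
width: 0.0938
finger_force: 0.0
```

Call:
carry_out --motion "0 0 0 0 0 -0.085 1;0 0 0 0 0 -0.085 1;0 0 0 0 0 -0.085 1;0 0 0 0 0 -0.053 1;0.207 0.18 0 0 0 0 1;0.207 0.18 0 0 0 0 1;0.207 0.18 0 0 0 0 1;0.207 0.18 0 0 0 0 1;0.207 0.18 0 0 0 0 1;0 0 0 0 0 0 1;0 0 0 0 0 0 1"

```text
time: 5.82
tool_pos: [0.6696, 0.1229, 0.1609]
ee_rot: [-3.141, 0.001, 2.217]
wrist_force: [-0.8, -0.8, 0.3]
width: 0.0941
finger_force: 0.0
```

```bash
python3 -c "
from h import *
snap('wrist','wdish'); crop('wdish',90,70,320,240,2,'wdishc')"; python3 plan.py .6695 .1236 .16 127
```

```text
t 5.9 pos [669.8 122.4 160.8] yaw 127.0 q6 -0.55 | turn total [-0.0001  0.0004 -0.0004] rows>=0.0 | then shift total [0.0057 0.0026 0.0041] rows>=0.0 | q6 end -27
```

View pics/wdishc.png

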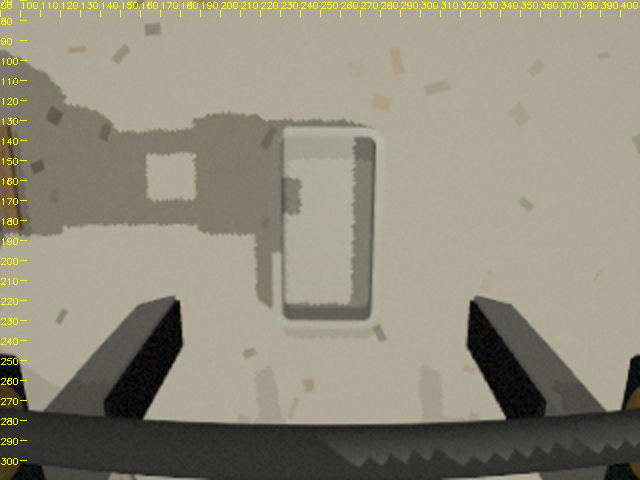

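Dish in the wrist view: outer rim corners in crop px at about (279,127), (384,127), (380,329), (274,329), with the fingers clear on both sides.

```bash
python3 -c "
from fit import *
p=((279,127),(384,127),(380,329),(274,329))
wf('wdish',(.112,.060),p)
w=load('wdish')
for z in (.028,):
  c=np.array([onz(w,90+a/2-.25,70+b/2-.25,z,True) for a,b in p]);print(c.mean(0)*1e3)
w=load('wpad')
c=np.array([onz(w,90+a/2-.25,70+b/2-.25,.009,True) for a,b in ((235,112),(403,111),(400,346),(244,346))]);print(c.mean(0)*1e3)
"
```

```text
wdish x 670.4 y 125.9 z 24.8 mm yaw 126.05 deg rms px 1.22
[670.00114355 126.37711407  28.        ]
[ 648.12359907 -145.41279108    9.        ]
```

```bash
python3 plan.py .670 .1252 .008 126.7
```

```text
t 5.9 pos [669.8 122.4 160.8] yaw 127.0 q6 -0.55 | turn total [-0.0001  0.0004  0.0021] rows>=0.0 | then shift total [0.0106 0.0093 0.7641] rows>=2.5 | q6 end -26
```

Call:
carry_out --motion "0.011 0.009 0.2 0 0 0.002 1;0 0 0.2 0 0 0 1;0 0 0.2 0 0 0 1;0 0 0.1 0 0 0 1;0 0 0.064 0 0 0 1;0 0 0 0 0 0 1;0 0 0 0 0 0 0;0 0 0 0 0 0 0;0 0 0 0 0 0 0;0 0 0 0 0 0 0;0 0 0 0 0 0 0;0 0 0 0 0 0 0"

```text
time: 7.38
tool_pos: [0.6699, 0.127, 0.0083]
ee_rot: [-3.141, 0.0, 2.214]
wrist_force: [-2.0, 0.1, 3.7]
width: 0.0597
finger_force: 30.0
```

```bash
python3 plan.py .6487 -.1455 .09 148
```

```text
t 7.4 pos [669.9 127.    8.3] yaw 126.8 q6 -0.54 | turn total [-1.000e-04  2.000e-04 -1.763e-01] rows>=2.0 | then shift total [-0.632  -1.2118 -0.4087] rows>=4.8 | q6 end -71
```

Call:
carry_out --motion "0 0 -0.1 0 0 0 0;0 0 -0.15 0 0 0 0;0 0 -0.16 0 0 0 0;0 0 0 0 0 -0.06 0;0 0 0 0 0 -0.06 0;0 0 0 0 0 -0.056 0;-0.1 -0.2 0 0 0 0 0;-0.1 -0.2 0 0 0 0 0;-0.11 -0.2 0 0 0 0 0;-0.11 -0.2 0 0 0 0 0;-0.11 -0.2 0 0 0 0 0;-0.1 -0.21 0 0 0 0 0"

```text
time: 8.88
tool_pos: [0.6486, -0.1461, 0.0903]
ee_rot: [3.141, 0.001, 2.583]
wrist_force: [1.8, -0.4, -1.6]
width: 0.0601
finger_force: 30.0
```

Call:
carry_out --motion "0 0 0 0 0 0 0;0 0 0 0 0 0 0"

```text
time: 9.12
tool_pos: [0.6486, -0.1445, 0.09]
ee_rot: [3.141, 0.0, 2.582]
wrist_force: [0.1, -0.2, -2.0]
width: 0.0599
finger_force: 30.0
```

```bash
python3 plan.py .6487 -.1455 .03 148; python3 -c "
from h import *
snap('wrist','w2');snap('top','t2');snap('side','s2'); crop('w2',170,80,160,120,5,'w2c')"
```

```text
t 9.1 pos [ 648.6 -144.5   90. ] yaw 147.9 q6 -1.32 | turn total [ 0.0005  0.     -0.0005] rows>=0.0 | then shift total [-0.0033 -0.004   0.2998] rows>=1.0 | q6 end -71
```

View pics/w2c.png

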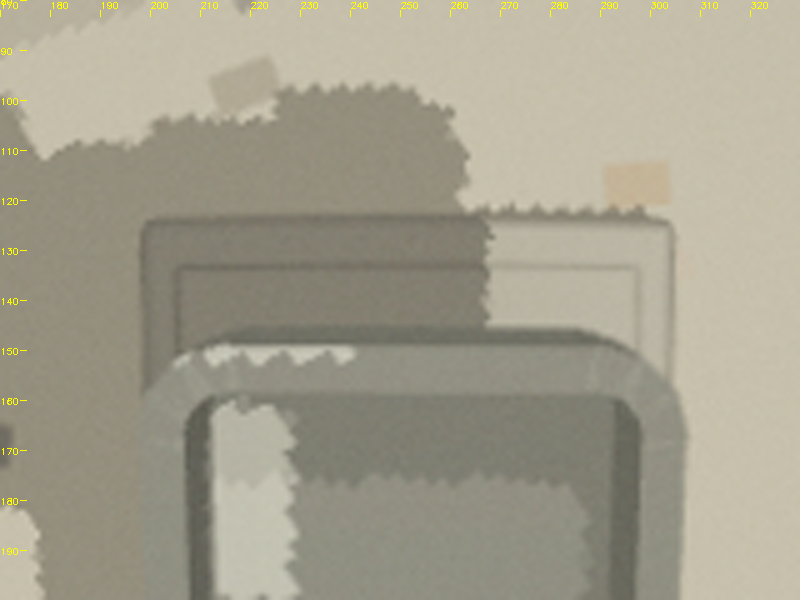

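Wrist view: pad far corners at about (198.4,123.5) and (305,123.5) px. The dish's far rim edge is at row about 148.8, and its sides are at columns 197.8 and 307 (row 170).

```bash
python3 -c "
from h import *
o=readout.get_obs(); w=load('w2'); y=o['ee_rot'][2]
ex=np.array([np.cos(y),np.sin(y)]);ey=np.array([np.sin(y),-np.cos(y)])
def tf(u,v,z): 
  d=onz(w,u,v,z,True)[:2]-o['tool_pos'][:2]; return np.round([d@ex*1e3,d@ey*1e3],1)
zr=o['tool_pos'][2]+.0197
print('rim far mid',tf(252,148.8,zr),'left',tf(197.8,170,zr),'right',tf(307,170,zr))
for z in (.009,): print('pad far L,R',tf(198.4,123.2,z),tf(305,123.2,z),tf(252,123.0,z), 'L side lower', tf(198.6,155,z),tf(304.6,150,z))
"
```

```text
rim far mid [55.8 -0.5] left [ 44.5 -30.2] right [44.3 29.6]
pad far L,R [ 69.8 -47.3] [69.5 45.9] [69.1 -0.5] L side lower [ 41.6 -47.8] [45.7 45.9]
```

Call:
carry_out --motion "-0.002 -0.003 0.1 0 0 0 0;0 0 0.15 0 0 0 0;0 0 0.08 0 0 0 0;0 0 0.02 0 0 0 0;0 0 0.005 0 0 0 0;0 0 0 0 0 0 0;0 0 0.002 0 0 0 0;0 0 0.002 0 0 0 0;0 0 0.002 0 0 0 0;0 0 0 0 0 0 0"

```text
time: 10.52
tool_pos: [0.6484, -0.1456, 0.0174]
ee_rot: [-3.142, 0.0, 2.582]
wrist_force: [0.7, -0.1, -2.3]
width: 0.0599
finger_force: 30.0
```

Call:
carry_out --motion "0 0 0.002 0 0 0 0;0 0 0.002 0 0 0 0;0 0 0 0 0 0 0"

```text
time: 10.9
tool_pos: [0.6484, -0.1456, 0.0172]
ee_rot: [-3.141, 0.0, 2.582]
wrist_force: [-1.4, 0.2, 1.1]
width: 0.0602
finger_force: 30.0
```

Call:
carry_out --motion "0 0 0 0 0 0 1;0 0 0 0 0 0 1;0 0 0 0 0 0 1;0 0 0 0 0 0 1;0 0 -0.05 0 0 0 1;0 0 -0.25 0 0 0 1;0 0 -0.25 0 0 0 1;0 0 -0.166 0 0 0 1;0 0 0 0 0 0 1"

```text
time: 12.02
tool_pos: [0.6505, -0.1462, 0.1651]
ee_rot: [3.139, 0.009, 2.582]
wrist_force: [-0.0, 0.3, -0.4]
width: 0.0939
finger_force: 0.0
```

```bash
python3 plan.py .4554 -.001 .14 -139; python3 -c "
from h import *
snap('wrist','w3'); crop('w3',130,90,240,180,3,'w3c')"
```

```text
t 12.0 pos [ 650.5 -146.2  165.1] yaw 148.0 q6 -1.32 | turn total [-0.0018  0.0044 -0.6087] rows>=7.0 | then shift total [0.2602 1.188  0.1255] rows>=4.1 | q6 end 229
```

View pics/w3c.png

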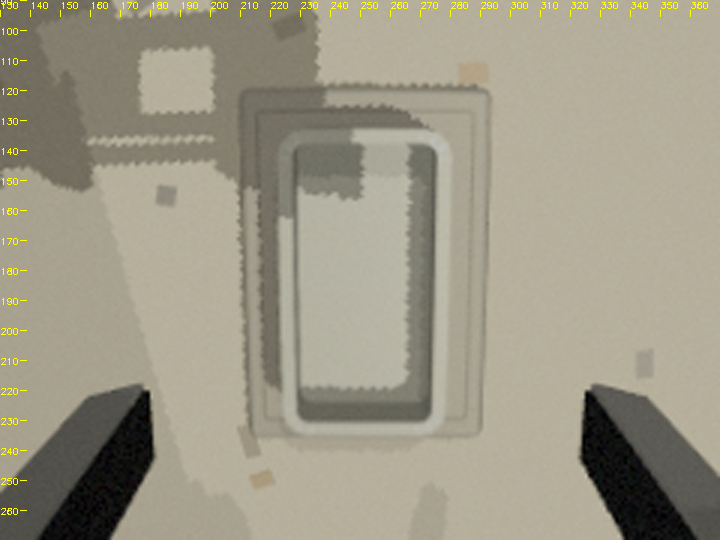

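The dish is released and stands square on the pad. Crop px corners: pad (240,88), (491,88), (482,436), (248,436), and dish rim (279,129), (453,129), (446,435), (281,435).

```bash
python3 -c "
from fit import *
w=load('w3')
for nm,p,z in (('pad',((240,88),(491,88),(482,436),(248,436)),.009),('dish',((279,129),(453,129),(446,435),(281,435)),.037)):
  wf('w3',(.14,.095) if nm=='pad' else (.112,.06),p,130,90,3)
  c=np.array([onz(w,130+a/3-.33,90+b/3-.33,z,True) for a,b in p]);print(nm,c.mean(0)*1e3)
"; python3 plan.py .4554 -.001 .14 -139
```

```text
w3 x 647.9 y -144.7 z 5.4 mm yaw 147.82 deg rms px 0.25
pad [ 647.30850365 -144.34295235    9.        ]
w3 x 648.2 y -145.1 z 36.9 mm yaw 147.51 deg rms px 0.33
dish [ 648.19768715 -145.10151608   37.        ]
t 12.1 pos [ 649.2 -145.8  161.7] yaw 148.0 q6 -1.32 | turn total [-0.0008  0.0018 -0.6087] rows>=7.0 | then shift total [0.2562 1.182  0.1083] rows>=4.0 | q6 end 229
```

Call:
carry_out --motion "0 0 0 0 0 -0.085 1;0 0 0 0 0 -0.085 1;0 0 0 0 0 -0.085 1;0 0 0 0 0 -0.085 1;0 0 0 0 0 -0.085 1;0 0 0 0 0 -0.085 1;0 0 0 0 0 -0.085 1;0 0 0 0 0 -0.014 1;0 0 0 0 0 0 1;0 0 0 0 0 0 1"

```text
time: 13.32
tool_pos: [0.6503, -0.1382, 0.1591]
ee_rot: [-3.139, -0.006, -2.438]
wrist_force: [0.8, -0.3, -0.3]
width: 0.0942
finger_force: 0.0
```

```bash
python3 plan.py .4554 -.001 .14 -139
```

```text
t 13.3 pos [ 650.3 -138.2  159.1] yaw -139.7 q6 -2.57 | turn total [-0.0011 -0.0027 -0.0059] rows>=0.1 | then shift total [0.2854 1.1571 0.0955] rows>=4.0 | q6 end 229
```

Call:
carry_out --motion "0.047 0.193 0.016 0 0 0 1;0.047 0.193 0.016 0 0 0 1;0.047 0.193 0.016 0 0 0 1;0.047 0.193 0.016 0 0 0 1;0.047 0.193 0.016 0 0 0 1;0.047 0.193 0.016 0 0 0 1;0 0 0 0 0 0 1;0 0 0 0 0 0 1"

```text
time: 14.32
tool_pos: [0.4584, 0.0014, 0.1406]
ee_rot: [-3.137, -0.004, -2.439]
wrist_force: [-0.5, -0.6, 0.7]
width: 0.0935
finger_force: 0.0
```

```bash
python3 plan.py .4554 -.001 .14 -139;python3 -c "
from h import *
snap('wrist','w4'); crop('w4',150,90,200,150,4,'w4c')"
```

```text
t 14.3 pos [458.4   1.4 140.6] yaw -139.7 q6 -2.39 | turn total [-0.0022 -0.002  -0.0062] rows>=0.1 | then shift total [0.019  0.0008 0.0031] rows>=0.1 | q6 end 229
```

View pics/w4c.png

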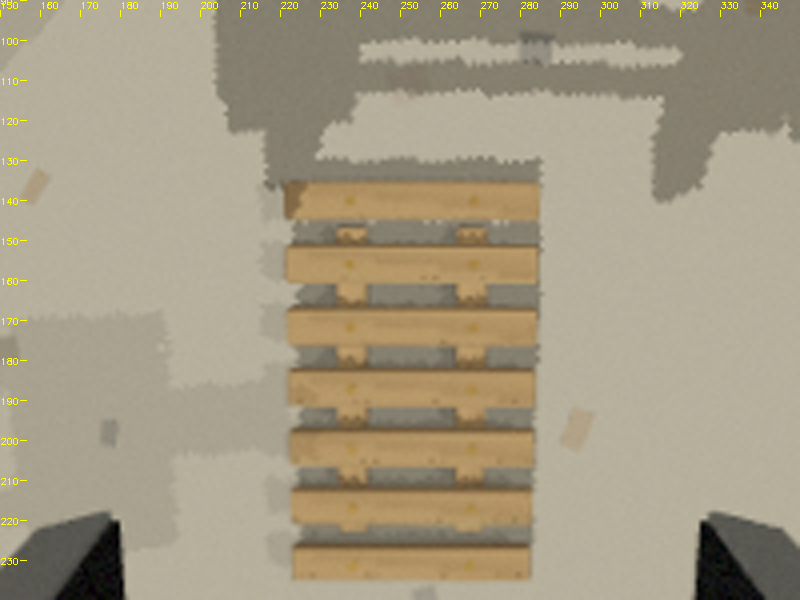

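Raft corners in crop px: (284,182), (540,182), (531,580), (293,580). The middle slat spans x 288–536, y 370–408.

```bash
python3 -c "
from fit import *
w=load('w4')
wf('w4',(.109,.066),((284,182),(540,182),(531,580),(293,580)),150,90,4)
print([np.round(onz(w,150+a/4-.375,90+b/4-.375,.014,True)*1e3,1) for a,b in ((412,389),(288,389),(536,389))])
"; python3 plan.py .4554 -.001 .14 -139.2
```

```text
w4 x 456.0 y 0.6 z 12.2 mm yaw 40.24 deg rms px 0.04
[array([455.9,   0.6,  14. ]), array([477. , -24.4,  14. ]), array([434.7,  25.5,  14. ])]
t 14.4 pos [458.6   1.2 140.6] yaw -139.8 q6 -2.39 | turn total [-0.0021 -0.002  -0.0047] rows>=0.1 | then shift total [0.0193 0.0023 0.0029] rows>=0.1 | q6 end 229
```

```bash
python3 plan.py .4560 .0006 .0035 -139.75
```

```text
t 14.4 pos [458.6   1.2 140.6] yaw -139.8 q6 -2.39 | turn total [-0.0021 -0.002  -0.0001] rows>=0.0 | then shift total [0.0119 0.0062 0.6854] rows>=2.3 | q6 end 230
```

Call:
carry_out --motion "0.012 0.006 0.15 -0.002 -0.002 0 1;0 0 0.2 0 0 0 1;0 0 0.18 0 0 0 1;0 0 0.1 0 0 0 1;0 0 0.03 0 0 0 1;0 0 0 0 0 0 1;0 0 0 0 0 0 1"

```text
time: 15.25
tool_pos: [0.4563, 0.0006, 0.0094]
ee_rot: [-3.141, 0.001, -2.439]
wrist_force: [-0.2, -0.1, 0.2]
width: 0.0942
finger_force: 0.0
```

```bash
python3 plan.py .4560 .0006 .0035 -139.75
```

```text
t 15.2 pos [456.3   0.6   9.4] yaw -139.8 q6 -2.40 | turn total [-0.0004  0.0004 -0.0001] rows>=0.0 | then shift total [0.001  0.001  0.0293] rows>=0.1 | q6 end 230
```

Call:
carry_out --motion "0 0 0.015 0 0 0 1;0 0 0.013 0 0 0 1;0 0 0 0 0 0 1;0 0 0 0 0 0 0;0 0 0 0 0 0 0;0 0 0 0 0 0 0;0 0 0 0 0 0 0;0 0 0 0 0 0 0;0 0 0 0 0 0 0"

```text
time: 16.38
tool_pos: [0.455, 0.0009, 0.0026]
ee_rot: [3.141, -0.001, -2.439]
wrist_force: [0.3, -1.5, -0.6]
width: 0.0651
finger_force: 30.0
```

Call:
carry_out --motion "0 0 -0.1 0 0 0 0;0 0 -0.2 0 0 0 0;0 0 -0.2 0 0 0 0;0 0 0 0 0 0 0;0 0 0 0 0 0 0"

```text
time: 17.0
tool_pos: [0.4545, 0.001, 0.1015]
ee_rot: [3.14, -0.002, -2.439]
wrist_force: [-1.1, -0.2, -0.6]
width: 0.0649
finger_force: 30.0
```

```bash
python3 plan.py .6482 -.1453 .104 147.8
```

```text
t 17.0 pos [454.5   1.  101.5] yaw -139.8 q6 -2.40 | turn total [ 3.000e-04 -1.300e-03  6.037e-01] rows>=6.9 | then shift total [-1.2094 -0.1026 -0.0123] rows>=4.0 | q6 end -70
```

Call:
carry_out --motion "0 0 0 0 0 0.076 0;0 0 0 0 0 0.076 0;0 0 0 0 0 0.076 0;0 0 0 0 0 0.076 0;0 0 0 0 0 0.076 0;0 0 0 0 0 0.076 0;0 0 0 0 0 0.076 0;0 0 0 0 0 0.072 0"

```text
time: 18.0
tool_pos: [0.4535, 0.0011, 0.1]
ee_rot: [-3.139, -0.005, 2.574]
wrist_force: [0.3, -0.3, 0.6]
width: 0.0653
finger_force: 30.0
```

Call:
carry_out --motion "-0.17 -0.015 -0.002 0 0 0 0;-0.17 -0.015 -0.002 0 0 0 0;-0.17 -0.015 -0.002 0 0 0 0;-0.17 -0.015 -0.002 0 0 0 0;-0.17 -0.015 -0.002 0 0 0 0;-0.17 -0.015 -0.002 0 0 0 0;-0.17 -0.013 -0.002 0 0 0 0;-0.02 0 0 0 0 0 0;0 0 0 0 0 0 0;0 0 0 0 0 0 0"

```text
time: 19.25
tool_pos: [0.6478, -0.1447, 0.1045]
ee_rot: [-3.141, -0.003, 2.58]
wrist_force: [0.0, -0.0, -0.4]
width: 0.0648
finger_force: 30.0
```

```bash
python3 plan.py .6482 -.1453 .104 147.8; python3 -c "
from h import *
snap('wrist','w5'); snap('side','s5');crop('w5',160,80,180,130,4,'w5c');crop('s5',200,110,110,80,7,'s5c',1.5)"
```

```text
t 19.2 pos [ 647.8 -144.7  104.5] yaw 147.8 q6 -1.31 | turn total [-0.0003 -0.0013  0.0001] rows>=0.0 | then shift total [-0.0033 -0.0016  0.0027] rows>=0.0 | q6 end -70
```

View pics/w5c.png

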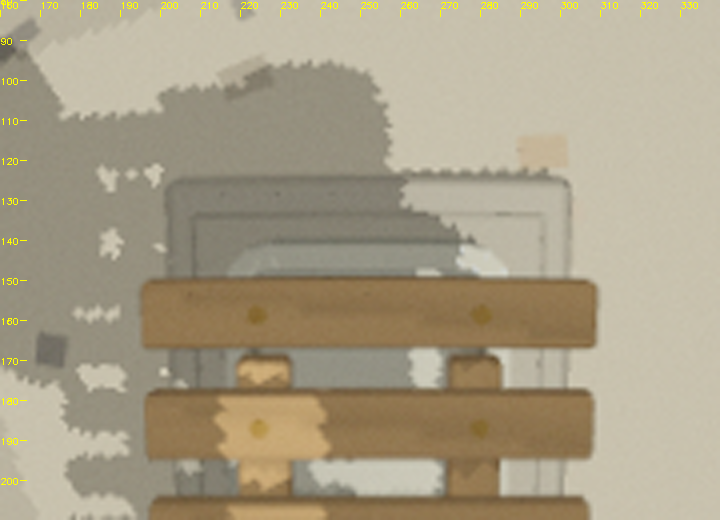

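Wrist view: the raft's far edge corners are at crop (142,280) and (598,280). The dish's far rim edge is at y≈241, and the pad's far corners are at (166,178) and (571,177).

```bash
python3 -c "
from h import *
o=readout.get_obs(); w=load('w5'); y=o['ee_rot'][2]
ex=np.array([np.cos(y),np.sin(y)]);ey=np.array([np.sin(y),-np.cos(y)])
def tf(a,b,z): 
  d=onz(w,160+a/4-.375,80+b/4-.375,z,True)[:2]-o['tool_pos'][:2]; return np.round([d@ex*1e3,d@ey*1e3],1)
z=o['tool_pos'][2]+.011
print('raft',tf(142,280,z),tf(598,280,z),'dish far',tf(368,241,.037),'pad',tf(166,177,.009),tf(571,177,.009))
"
```

```text
raft [ 55.8 -32. ] [55.7 32.9] dish far [56.3 -0.1] pad [ 70.1 -46.8] [70.  46.7]
```

Call:
carry_out --motion "-0.005 -0.002 0.1 0 -0.001 0 0;0 0 0.15 0 0 0 0;0 0 0.06 0 0 0 0;0 0 0.02 0 0 0 0;0 0 0.01 0 0 0 0;0 0 0.005 0 0 0 0;0 0 0.005 0 0 0 0;0 0 0 0 0 0 0;0 0 0 0 0 0 0"

```text
time: 20.48
tool_pos: [0.6495, -0.1465, 0.0353]
ee_rot: [-3.141, 0.001, 2.579]
wrist_force: [-0.1, 0.4, -0.6]
width: 0.0655
finger_force: 30.0
```

Call:
carry_out --motion "0 0 0.003 0 0 0 0;0 0 0.003 0 0 0 0;0 0 0.003 0 0 0 0;0 0 0 0 0 0 0"

```text
time: 20.98
tool_pos: [0.6494, -0.1465, 0.0331]
ee_rot: [-3.141, 0.001, 2.579]
wrist_force: [0.4, -0.0, -1.5]
width: 0.0654
finger_force: 30.0
```

Call:
carry_out --motion "0 0 0.003 0 0 0 0;0 0 0 0 0 0 0"

```text
time: 21.22
tool_pos: [0.6494, -0.1465, 0.0326]
ee_rot: [-3.141, 0.001, 2.579]
wrist_force: [-1.1, 0.4, -0.1]
width: 0.0649
finger_force: 30.0
```

Call:
carry_out --motion "0.005 0.001 0 0 0 0 0;0 0 0.003 0 0 0 0;0 0 0 0 0 0 0"

```text
time: 21.6
tool_pos: [0.6487, -0.1458, 0.032]
ee_rot: [-3.141, 0.001, 2.579]
wrist_force: [0.7, -0.7, -0.3]
width: 0.0654
finger_force: 30.0
```

Call:
carry_out --motion "0 0 0.003 0 0 0 0;0 0 0 0 0 0 0"

```text
time: 21.85
tool_pos: [0.6488, -0.1459, 0.0317]
ee_rot: [-3.141, 0.001, 2.579]
wrist_force: [-0.7, -0.6, 0.9]
width: 0.0653
finger_force: 30.0
```

Call:
carry_out --motion "0 0 0.002 0 0 0 0;0 0 0.002 0 0 0 0;0 0 0 0 0 0 0"

```text
time: 22.22
tool_pos: [0.6488, -0.1459, 0.0316]
ee_rot: [-3.141, 0.001, 2.579]
wrist_force: [-1.9, 0.3, 5.0]
width: 0.0654
finger_force: 30.0
```

Call:
carry_out --motion "0 0 0 0 0 0 1;0 0 0 0 0 0 1;0 0 0 0 0 0 1;0 0 0 0 0 0 1;0 0 0 0 0 0 1;0 0 -0.05 0 0 0 1;0 0 -0.25 0 0 0 1;0 0 -0.25 0 0 0 1;0 0 -0.1 0 0 0 1;0 0 0 0 0 0 1;0 0 0 0 0 0 1"

```text
time: 23.6
tool_pos: [0.648, -0.1455, 0.1594]
ee_rot: [-3.141, -0.001, 2.579]
wrist_force: [-0.3, -0.9, -0.2]
width: 0.0938
finger_force: 0.0
```

```bash
python3 plan.py .4571 -.2395 .15 42.8; python3 -c "
from h import *
snap('wrist','w6'); crop('w6',150,100,190,145,4,'w6c')"
```

```text
t 23.6 pos [ 648.  -145.5  159.4] yaw 147.8 q6 -1.31 | turn total [-7.000e-04  1.000e-04  8.748e-01] rows>=10.0 | then shift total [-1.0197 -0.304   0.0472] rows>=3.6 | q6 end 20
```

View pics/w6c.png

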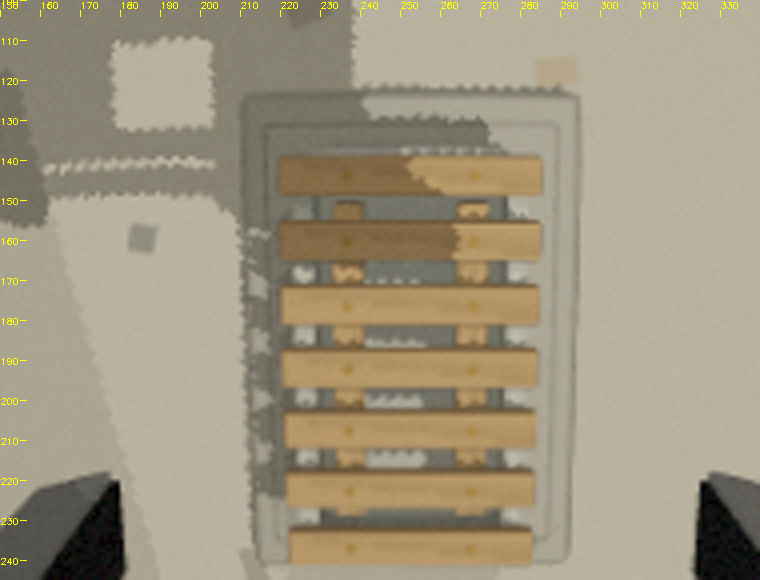

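The raft lies on the dish, bearers inside. Its corners in crop px are (278,156), (543,156), (533,565), (290,565).

```bash
python3 -c "
from fit import *
wf('w6',(.109,.066),((278,156),(543,156),(533,565),(290,565)),150,100,4)
wf('w6',(.140,.095),((242,91),(580,94),(569,564),(254,564)),150,100,4)
"
```

```text
w6 x 648.6 y -145.3 z 41.9 mm yaw 147.83 deg rms px 0.08
w6 x 648.2 y -145.0 z 6.0 mm yaw 147.69 deg rms px 0.31
```

Call:
carry_out --motion "0 0 0 0 0 0.08 1;0 0 0 0 0 0.08 1;0 0 0 0 0 0.08 1;0 0 0 0 0 0.08 1;0 0 0 0 0 0.08 1;0 0 0 0 0 0.08 1;0 0 0 0 0 0.08 1;0 0 0 0 0 0.08 1;0 0 0 0 0 0.08 1;0 0 0 0 0 0.08 1;0 0 0 0 0 0.075 1"

```text
time: 25.02
tool_pos: [0.6477, -0.1454, 0.1582]
ee_rot: [-3.139, 0.002, 0.741]
wrist_force: [0.8, -0.3, 1.2]
width: 0.0938
finger_force: 0.0
```

Call:
carry_out --motion "-0.2 -0.06 0.01 0 0 0 1;-0.2 -0.06 0.01 0 0 0 1;-0.2 -0.06 0.01 0 0 0 1;-0.2 -0.06 0.01 0 0 0 1;-0.2 -0.06 0.01 0 0 0 1;-0.02 -0.004 0 0 0 0 1;0 0 0 0 0 0 1;0 0 0 0 0 0 1"

```text
time: 26.02
tool_pos: [0.4584, -0.2391, 0.1502]
ee_rot: [3.141, -0.0, 0.748]
wrist_force: [-0.1, -0.8, 1.1]
width: 0.0938
finger_force: 0.0
```

```bash
python3 plan.py .4571 -.2395 .15 42.8; python3 -c "
from h import *
snap('wrist','w7'); crop('w7',170,110,160,120,5,'w7c')"
```

```text
t 26.0 pos [ 458.4 -239.1  150.2] yaw 42.8 q6 0.23 | turn total [ 0.0001 -0.0001  0.0003] rows>=0.0 | then shift total [-0.0061 -0.0028  0.0008] rows>=0.0 | q6 end 20
```

View pics/w7c.png

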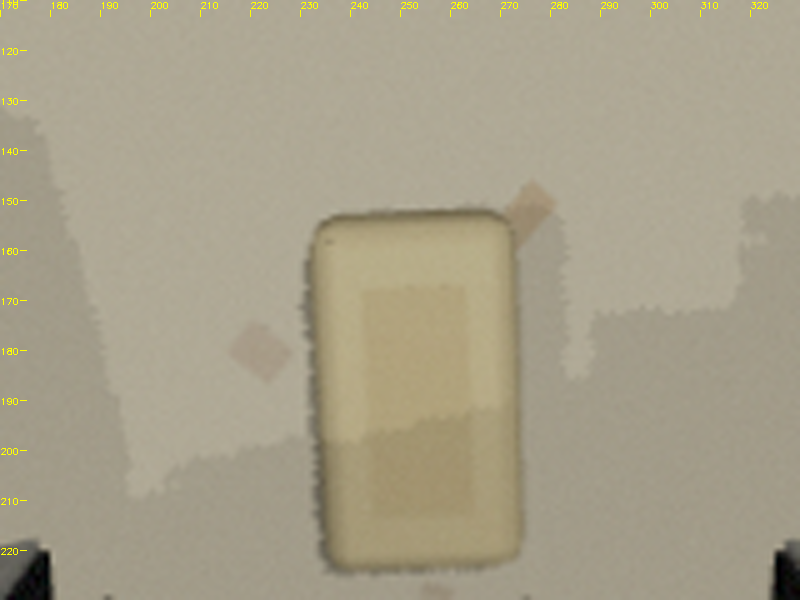

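Soap outline corners in crop px are about (310,214), (515,208), (523,566), (327,573); it is turned about 1–2° from the tool.

```bash
python3 -c "
from fit import *
p=((310,214),(515,208),(523,566),(327,573))
wf('w7',(.078,.044),p,170,110,5)
w=load('w7');print(np.mean([onz(w,170+a/5-.4,110+b/5-.4,.018,True) for a,b in p],0))
"; python3 plan.py .4575 -.2395 .006 44.2
```

```text
w7 x 458.2 y -240.0 z 20.8 mm yaw 44.75 deg rms px 0.44
[ 0.45776356 -0.24047844  0.018     ]
t 26.1 pos [ 458.4 -239.1  150.3] yaw 42.8 q6 0.23 | turn total [ 0.0003 -0.     -0.0113] rows>=0.1 | then shift total [-0.0049 -0.0018  0.7215] rows>=2.4 | q6 end 18
```

```bash
python3 plan.py .4580 -.2399 .0035 44.6
```

```text
t 26.1 pos [ 458.4 -239.1  150.3] yaw 42.8 q6 0.23 | turn total [ 0.0003 -0.     -0.0146] rows>=0.2 | then shift total [-0.0045  0.0014  0.734 ] rows>=2.4 | q6 end 18
```

Call:
carry_out --motion "-0.005 0.001 0.15 0 0 -0.015 1;0 0 0.2 0 0 0 1;0 0 0.2 0 0 0 1;0 0 0.12 0 0 0 1;0 0 0.04 0 0 0 1;0 0 0.01 0 0 0 1;0 0 0.01 0 0 0 1;0 0 0 0 0 0 1"

```text
time: 27.08
tool_pos: [0.4578, -0.241, 0.0057]
ee_rot: [3.139, -0.0, 0.778]
wrist_force: [0.1, -0.1, 0.2]
width: 0.0939
finger_force: 0.0
```

Call:
carry_out --motion "0 0 0.006 0 0 0 1;0 0 0 0 0 0 0;0 0 0 0 0 0 0;0 0 0 0 0 0 0;0 0 0 0 0 0 0;0 0 0 0 0 0 0;0 0 0 0 0 0 0;0 0 0 0 0 0 0;0 0 0 0 0 0 0"

```text
time: 28.2
tool_pos: [0.4572, -0.2406, 0.0034]
ee_rot: [3.14, 0.0, 0.778]
wrist_force: [0.8, 0.2, 1.0]
width: 0.0441
finger_force: 30.0
```

Call:
carry_out --motion "0 0 -0.1 0 0 0 0;0 0 -0.25 0 0 0 0;0 0 -0.25 0 0 0 0;0 0 0 0 0 0 0;0 0 0 0 0 0 0"

```text
time: 28.82
tool_pos: [0.4564, -0.24, 0.1224]
ee_rot: [-3.141, 0.001, 0.778]
wrist_force: [0.2, -0.1, 0.3]
width: 0.0437
finger_force: 30.0
```

```bash
python3 plan.py .6485 -.1453 .125 -32.2
```

```text
t 28.8 pos [ 456.4 -240.   122.4] yaw 44.6 q6 0.20 | turn total [-1.000e-04  4.000e-04  6.398e-01] rows>=7.3 | then shift total [ 0.5603 -0.9126 -0.013 ] rows>=3.6 | q6 end 110
```

Call:
carry_out --motion "0 0 0 0 0 0.08 0;0 0 0 0 0 0.08 0;0 0 0 0 0 0.08 0;0 0 0 0 0 0.08 0;0 0 0 0 0 0.08 0;0 0 0 0 0 0.08 0;0 0 0 0 0 0.08 0;0 0 0 0 0 0.08 0;0 0 0 0 0 0 0"

```text
time: 29.95
tool_pos: [0.4557, -0.2396, 0.1207]
ee_rot: [3.141, 0.004, -0.561]
wrist_force: [-0.8, -0.7, -1.0]
width: 0.0439
finger_force: 30.0
```

Call:
carry_out --motion "0.093 -0.152 -0.002 0 0 0 0;0.093 -0.152 -0.002 0 0 0 0;0.093 -0.152 -0.002 0 0 0 0;0.093 -0.152 -0.002 0 0 0 0;0.093 -0.152 -0.002 0 0 0 0;0.093 -0.152 -0.002 0 0 0 0;0 0 0 0 0 0 0;0 0 0 0 0 0 0;0 0 0 0 0 0 0"

```text
time: 31.08
tool_pos: [0.6477, -0.1462, 0.1255]
ee_rot: [3.141, 0.0, -0.563]
wrist_force: [-0.0, 0.2, -1.5]
width: 0.0435
finger_force: 30.0
```

```bash
python3 plan.py .6485 -.1453 .125 -32.2; python3 -c "
from h import *
snap('wrist','w8');crop('w8',150,80,200,150,4,'w8c')"
```

```text
t 31.1 pos [ 647.7 -146.2  125.5] yaw -32.2 q6 1.83 | turn total [ 0.0005  0.     -0.0003] rows>=0.0 | then shift total [ 0.0007 -0.006   0.0024] rows>=0.0 | q6 end 110
```

View pics/w8c.png

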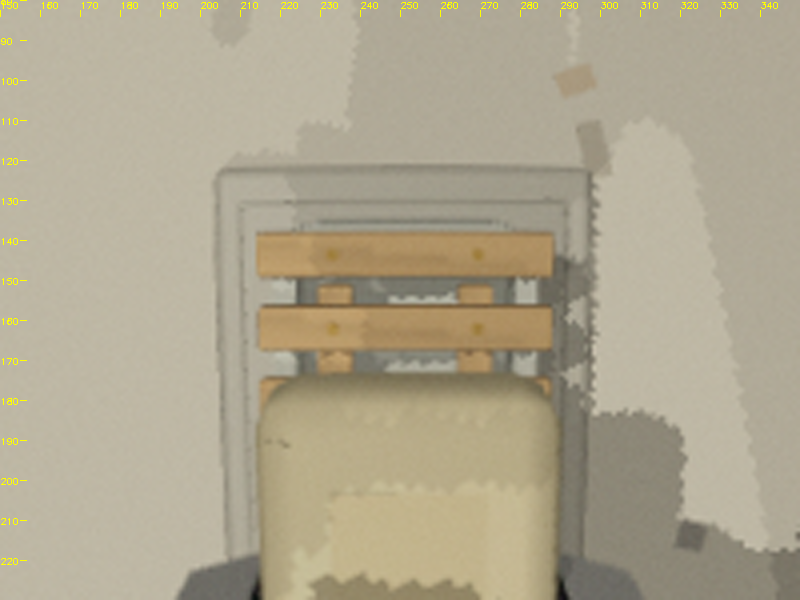

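The held soap's far edge is at crop y≈374, with sides at x≈259 and 557 (y 480). The raft's far corners are at (257,232) and (553,232), and the pad's at (216,168) and (591,168).

```bash
python3 -c "
from h import *
o=readout.get_obs(); w=load('w8'); y=o['ee_rot'][2]
ex=np.array([np.cos(y),np.sin(y)]);ey=np.array([np.sin(y),-np.cos(y)])
def tf(a,b,z): 
  d=onz(w,150+a/4-.375,80+b/4-.375,z,True)[:2]-o['tool_pos'][:2]; return np.round([d@ex*1e3,d@ey*1e3],1)
z=o['tool_pos'][2]
for h in (.01,.016): print('soap',tf(407,374,z+h),tf(259,480,z+h),tf(557,480,z+h))
print('raft',tf(257,232,.043),tf(553,232,.043),'pad',tf(216,168,.009),tf(591,168,.009))
"
```

```text
soap [38.9 -0.7] [ 23.1 -22.5] [23.1 21.3]
soap [39.9 -0.7] [ 24.7 -21.8] [24.7 20.6]
raft [ 54.9 -33.6] [54.8 31.4] pad [ 69.4 -48. ] [69.3 44.9]
```

Call:
carry_out --motion "0 -0.002 0.1 0 0 0 0;0 0 0.15 0 0 0 0;0 0 0.09 0 0 0 0;0 0 0.03 0 0 0 0;0 0 0.01 0 0 0 0;0 0 0 0 0 0 0;0 0 0 0 0 0 0"

```text
time: 32.0
tool_pos: [0.6497, -0.1456, 0.0512]
ee_rot: [-3.141, -0.003, -0.562]
wrist_force: [-0.1, 0.5, -0.8]
width: 0.0438
finger_force: 30.0
```

Call:
carry_out --motion "0 0 0.003 0 0 0 0;0 0 0.003 0 0 0 0;0 0 0 0 0 0 0"

```text
time: 32.38
tool_pos: [0.649, -0.1454, 0.0486]
ee_rot: [3.141, -0.001, -0.562]
wrist_force: [-1.1, 0.1, -1.0]
width: 0.0441
finger_force: 30.0
```

Call:
carry_out --motion "-0.003 0.004 0.003 0 0 0 0;0 0 0.003 0 0 0 0;0 0 0 0 0 0 0"

```text
time: 32.75
tool_pos: [0.648, -0.1458, 0.0474]
ee_rot: [3.141, -0.001, -0.562]
wrist_force: [0.3, -0.5, -0.4]
width: 0.044
finger_force: 30.0
```

Call:
carry_out --motion "0 0 0.003 0 0 0 0;0 0 0 0 0 0 0"

```text
time: 33.0
tool_pos: [0.648, -0.1458, 0.0468]
ee_rot: [3.141, -0.001, -0.562]
wrist_force: [-0.3, -0.5, -1.5]
width: 0.0437
finger_force: 30.0
```

Call:
carry_out --motion "0 0 0.002 0 0 0 0;0 0 0.002 0 0 0 0;0 0 0 0 0 0 0"

```text
time: 33.38
tool_pos: [0.6481, -0.1458, 0.0465]
ee_rot: [3.141, -0.001, -0.562]
wrist_force: [-1.0, 1.0, 0.8]
width: 0.0435
finger_force: 30.0
```

Call:
carry_out --motion "0 0 0.002 0 0 0 0;0 0 0 0 0 0 0"

```text
time: 33.62
tool_pos: [0.6482, -0.1458, 0.0465]
ee_rot: [3.141, -0.002, -0.562]
wrist_force: [-2.2, 1.3, 4.6]
width: 0.0438
finger_force: 30.0
```

Call:
carry_out --motion "0 0 0 0 0 0 1;0 0 0 0 0 0 1;0 0 0 0 0 0 1;0 0 0 0 0 0 1;0 0 0 0 0 0 1;0 0 -0.05 0 0 0 1;0 0 -0.2 0 0 0 1;0 0 -0.25 0 0 0 1;0 0 -0.1 0 0 0 1;0 0 0 0 0 0 1;0 0 0 0 0 0 1"

```text
time: 35.0
tool_pos: [0.6474, -0.1455, 0.1645]
ee_rot: [3.141, 0.001, -0.562]
wrist_force: [-0.2, 0.4, 0.0]
width: 0.0937
finger_force: 0.0
```

```bash
cat > meas.py <<'E'
from fit import *
def contour(n,mask_fn,z,roi=None):
    w=load(n); a=w['pixels']; hsv=cv2.cvtColor(a,cv2.COLOR_RGB2HSV); m=mask_fn(hsv,a).astype(np.uint8)
    m[250:]=0
    m=cv2.morphologyEx(m,cv2.MORPH_CLOSE,np.ones((5,5))); m=cv2.morphologyEx(m,cv2.MORPH_OPEN,np.ones((5,5)))
    cs,_=cv2.findContours(m,cv2.RETR_EXTERNAL,cv2.CHAIN_APPROX_NONE); c=max(cs,key=cv2.contourArea)[:,0]
    P=np.array([onz(w,u,v,z,True)[:2]*1e3 for u,v in c],np.float32); r=cv2.minAreaRect(P)
    print(n,'px bbox',cv2.boundingRect(c),'area',cv2.contourArea(c),'centre',np.round(r[0],1),'size',np.round(r[1],1),'ang',round(r[2],1)); return m
E
python3 plan.py .480 .2364 .17 -9;  python3 -c "
from meas import *
w=snap('wrist','w9'); hsv=cv2.cvtColor(w['pixels'],cv2.COLOR_RGB2HSV)
for p in ((252,180),(252,200),(240,190),(252,145),(200,200),(215,150),(120,150),(350,120)): print(p,w['pixels'][p[1],p[0]],hsv[p[1],p[0]])
"
```

```text
t 35.0 pos [ 647.4 -145.5  164.5] yaw -32.2 q6 1.83 | turn total [ 0.0003  0.0005 -0.1936] rows>=2.2 | then shift total [-1.1253 -1.7549 -0.0277] rows>=6.9 | q6 end 125
(252, 180) [180 166 128] [ 22  74 180]
(252, 200) [179 165 126] [ 22  76 179]
(240, 190) [183 172 136] [ 23  65 183]
(252, 145) [112 109  92] [ 26  46 112]
(200, 200) [178 171 153] [ 22  36 178]
(215, 150) [146 142 125] [ 24  37 146]
(120, 150) [174 167 149] [ 22  37 174]
(350, 120) [164 156 140] [ 20  37 164]
```

```bash
python3 -c "
from meas import *
m=contour('w9',lambda h,a:(h[...,1]>50)&(h[...,1]<105)&(h[...,0]>=19),.061)
w=load('w9');hsv=cv2.cvtColor(w['pixels'],cv2.COLOR_RGB2HSV)
m=contour('w9',lambda h,a:(h[...,1]>110)|((h[...,1]>55)),.043)
"
```

```text
w9 px bbox (222, 152, 58, 79) area 3556.5 centre [ 648.6 -144.6] size [57.2 78.7] ang 57.7
w9 px bbox (219, 135, 66, 102) area 5793.0 centre [ 648.9 -145.7] size [ 66.4 108.3] ang 57.7
```

Call:
carry_out --motion "0 0 0 0 0 -0.065 1;0 0 0 0 0 -0.065 1;0 0 0 0 0 -0.064 1;-0.125 -0.195 -0.003 0 0 0 1;-0.125 -0.195 -0.003 0 0 0 1;-0.125 -0.195 -0.003 0 0 0 1;-0.125 -0.195 -0.003 0 0 0 1;-0.125 -0.195 -0.003 0 0 0 1;-0.125 -0.195 -0.003 0 0 0 1;-0.125 -0.195 -0.003 0 0 0 1;-0.125 -0.195 -0.003 0 0 0 1;-0.125 -0.195 -0.003 0 0 0 1"

```text
time: 36.55
tool_pos: [0.4786, 0.237, 0.1687]
ee_rot: [3.139, 0.002, -0.156]
wrist_force: [-0.2, -0.5, 0.4]
width: 0.094
finger_force: 0.0
```

Call:
carry_out --motion "0 0 0 0 0 0 1;0 0 0 0 0 0 1"

```text
time: 36.8
tool_pos: [0.4799, 0.2355, 0.1694]
ee_rot: [3.139, 0.001, -0.156]
wrist_force: [-0.2, -0.2, -0.3]
width: 0.0938
finger_force: 0.0
```

```bash
python3 plan.py .480 .2364 .17 -9;  python3 -c "
from meas import *
w=snap('wrist','w10'); hsv=cv2.cvtColor(w['pixels'],cv2.COLOR_RGB2HSV)
for v in range(110,250,20): print(v,[tuple(hsv[v,u]) for u in range(180,330,12)])
" | sed 's/np.uint8(\([0-9]*\))/\1/g'
```

```text
t 36.8 pos [479.9 235.5 169.4] yaw -8.9 q6 2.08 | turn total [0.0012 0.0004 0.0005] rows>=0.0 | then shift total [-0.0004 -0.0047 -0.0032] rows>=0.0 | q6 end 125
110 [(23, 38, 170), (21, 36, 172), (24, 38, 170), (23, 39, 169), (21, 40, 171), (23, 38, 170), (23, 39, 170), (20, 41, 157), (24, 38, 169), (23, 36, 171), (23, 38, 170), (22, 38, 170), (21, 36, 170)]
130 [(22, 38, 169), (21, 35, 174), (22, 38, 173), (23, 36, 170), (22, 40, 171), (22, 40, 159), (22, 37, 159), (21, 39, 157), (22, 41, 157), (19, 57, 153), (22, 39, 171), (22, 39, 170), (22, 40, 171)]
150 [(21, 40, 172), (22, 40, 172), (20, 37, 173), (22, 39, 171), (28, 26, 169), (28, 24, 167), (26, 25, 171), (25, 26, 170), (26, 26, 169), (23, 39, 158), (22, 40, 171), (23, 37, 171), (22, 40, 171)]
170 [(23, 37, 171), (23, 39, 172), (22, 39, 172), (22, 38, 173), (25, 27, 169), (28, 26, 168), (26, 25, 151), (30, 24, 168), (26, 26, 168), (23, 36, 157), (24, 38, 168), (23, 38, 170), (20, 37, 173)]
190 [(23, 42, 171), (23, 39, 170), (20, 42, 162), (23, 39, 170), (28, 26, 169), (30, 24, 167), (26, 26, 166), (30, 23, 166), (26, 26, 168), (22, 36, 161), (23, 39, 172), (22, 40, 171), (23, 39, 171)]
210 [(21, 38, 173), (23, 39, 170), (22, 39, 171), (23, 37, 171), (25, 25, 171), (28, 24, 167), (28, 26, 168), (27, 27, 167), (26, 24, 168), (21, 40, 171), (23, 38, 170), (20, 37, 171), (24, 37, 172)]
230 [(24, 46, 83), (23, 37, 172), (22, 39, 172), (22, 37, 172), (28, 26, 169), (28, 31, 123), (26, 26, 168), (27, 27, 168), (26, 26, 167), (21, 39, 172), (22, 41, 170), (23, 42, 172), (23, 60, 34)]
```

```bash
python3 -c "
from meas import *
m=contour('w10',lambda h,a:(cv2.GaussianBlur(h[...,1],(3,3),0)<32)&(h[...,2]>90),.034)
w=load('w10')
m[:]=0
h=cv2.cvtColor(w['pixels'],cv2.COLOR_RGB2HSV);s=cv2.medianBlur(h[...,1],3)
for v in (150,170,190,210): r=np.where(s[v,200:310]<32)[0]+200; print(v,r.min(),r.max())
for u in (235,250,270): r=np.where(s[120:260,u]<32)[0]+120; print(u,r.min(),r.max())
"
```

```text
w10 px bbox (220, 135, 62, 101) area 5808.0 centre [479.3 237.1] size [ 65.5 111.9] ang 81.2
150 220 281
170 221 281
190 221 280
210 222 280
235 135 233
250 135 235
270 135 234
```

```bash
python3 plan.py .4793 .2369 .0395 -8.8
```

```text
t 36.9 pos [480.3 235.  169.6] yaw -9.0 q6 2.08 | turn total [ 0.0011  0.0002 -0.0017] rows>=0.0 | then shift total [-0.0063 -0.0084  0.6506] rows>=2.2 | q6 end 125
```

Call:
carry_out --motion "-0.006 -0.008 0.15 0.001 0 -0.001 1;0 0 0.2 0 0 0 1;0 0 0.15 0 0 0 1;0 0 0.09 0 0 0 1;0 0 0.03 0 0 0 1;0 0 0 0 0 0 1;0 0 0 0 0 0 1"

```text
time: 37.72
tool_pos: [0.4806, 0.2382, 0.0481]
ee_rot: [-3.139, -0.003, -0.154]
wrist_force: [0.6, 0.3, 0.6]
width: 0.0939
finger_force: 0.0
```

```bash
python3 plan.py .4793 .2369 .0395 -8.8
```

```text
t 37.7 pos [480.6 238.2  48.1] yaw -8.8 q6 2.08 | turn total [-0.0013 -0.0016 -0.0003] rows>=0.0 | then shift total [-0.0053  0.0075  0.0432] rows>=0.1 | q6 end 125
```

Call:
carry_out --motion "-0.005 0.006 0.02 -0.001 -0.001 0 1;0 0 0.015 0 0 0 1;0 0 0.005 0 0 0 1;0 0 0 0 0 0 1;0 0 0 0 0 0 1"

```text
time: 38.35
tool_pos: [0.4784, 0.2369, 0.0387]
ee_rot: [3.141, 0.001, -0.154]
wrist_force: [-0.9, -0.5, -0.1]
width: 0.0944
finger_force: 0.0
```

Call:
carry_out --motion "0 0 0 0 0 0 0;0 0 0 0 0 0 0;0 0 0 0 0 0 0;0 0 0 0 0 0 0;0 0 0 0 0 0 0;0 0 0 0 0 0 0;0 0 0 0 0 0 0;0 0 0 0 0 0 0;0 0 0 0 0 0 0;0 0 0 0 0 0 0"

```text
time: 39.6
tool_pos: [0.4783, 0.2368, 0.0386]
ee_rot: [3.141, 0.001, -0.154]
wrist_force: [-0.4, -0.4, 0.4]
width: 0.0136
finger_force: 30.0
```

Call:
carry_out --motion "0 0 -0.05 0 0 0 0;0 0 -0.15 0 0 0 0;0 0 -0.2 0 0 0 0;0 0 -0.2 0 0 0 0;0 0 -0.1 0 0 0 0;0 0 0 0 0 0 0;0 0 0 0 0 0 0"

```text
time: 40.48
tool_pos: [0.4778, 0.2367, 0.1774]
ee_rot: [3.14, 0.003, -0.154]
wrist_force: [-1.0, -0.4, -2.2]
width: 0.0137
finger_force: 30.0
```

```bash
python3 plan.py .6487 -.1453 .18 -32.2
```

```text
t 40.5 pos [477.8 236.7 177.4] yaw -8.8 q6 2.08 | turn total [0.0011 0.0013 0.1948] rows>=2.2 | then shift total [ 1.7408  1.1611 -0.0129] rows>=7.0 | q6 end 110
```

Call:
carry_out --motion "0 0 0 0 0 0.065 0;0 0 0 0 0 0.065 0;0 0 0 0 0 0.065 0;0.15 0.1 -0.001 0 0 0 0;0.17 0.113 -0.001 0 0 0 0;0.17 0.113 -0.001 0 0 0 0;0.17 0.113 -0.001 0 0 0 0;0.17 0.113 -0.001 0 0 0 0;0.17 0.113 -0.001 0 0 0 0;0.17 0.113 -0.001 0 0 0 0;0.17 0.113 -0.001 0 0 0 0;0.17 0.113 -0.001 0 0 0 0"

```text
time: 41.98
tool_pos: [0.6264, -0.095, 0.1779]
ee_rot: [3.139, 0.005, -0.563]
wrist_force: [-0.1, 0.7, -1.9]
width: 0.0139
finger_force: 30.0
```

Call:
carry_out --motion "0.15 0.1 -0.001 0 0 0 0;0.081 0.057 -0.001 0 0 0 0;0 0 0 0 0 0 0;0 0 0 0 0 0 0;0 0 0 0 0 0 0"

```text
time: 42.6
tool_pos: [0.6491, -0.1437, 0.1812]
ee_rot: [3.141, 0.001, -0.561]
wrist_force: [0.4, 0.1, -1.8]
width: 0.0142
finger_force: 30.0
```

```bash
python3 plan.py .6487 -.1453 .10 -32.2
```

```text
t 42.6 pos [ 649.1 -143.7  181.2] yaw -32.1 q6 1.83 | turn total [0.0004 0.0004 0.0006] rows>=0.0 | then shift total [0.0029 0.0078 0.4058] rows>=1.4 | q6 end 110
```

Call:
carry_out --motion "0.003 0.007 0.1 0 0 0 0;0 0 0.13 0 0 0 0;0 0 0.05 0 0 0 0;0 0 0 0 0 0 0;0 0 0 0 0 0 0;0 0 0 0 0 0 0"

```text
time: 43.35
tool_pos: [0.6496, -0.1468, 0.1264]
ee_rot: [3.141, -0.002, -0.562]
wrist_force: [0.8, -0.4, -1.7]
width: 0.0135
finger_force: 30.0
```

```bash
python3 plan.py .6487 -.1453 .10 -32.2; python3 -c "
from h import *
snap('wrist','w11');snap('side','s11');crop('w11',160,80,185,100,4,'a');crop('s11',190,110,130,100,4,'b',1.6)
a=cv2.imread('pics/a.png');b=cv2.imread('pics/b.png')
b=cv2.resize(b,(260,200)) if 0 else b[160:360,:]
c=np.zeros((600,740,3),np.uint8);c[:400]=a;c[400:600,:520]=b;cv2.imwrite('pics/m11.png',c)"
```

```text
t 43.4 pos [ 649.6 -146.8  126.4] yaw -32.2 q6 1.83 | turn total [ 0.0003 -0.0008 -0.0002] rows>=0.0 | then shift total [-0.008  -0.0038  0.1318] rows>=0.4 | q6 end 110
```

View pics/m11.png

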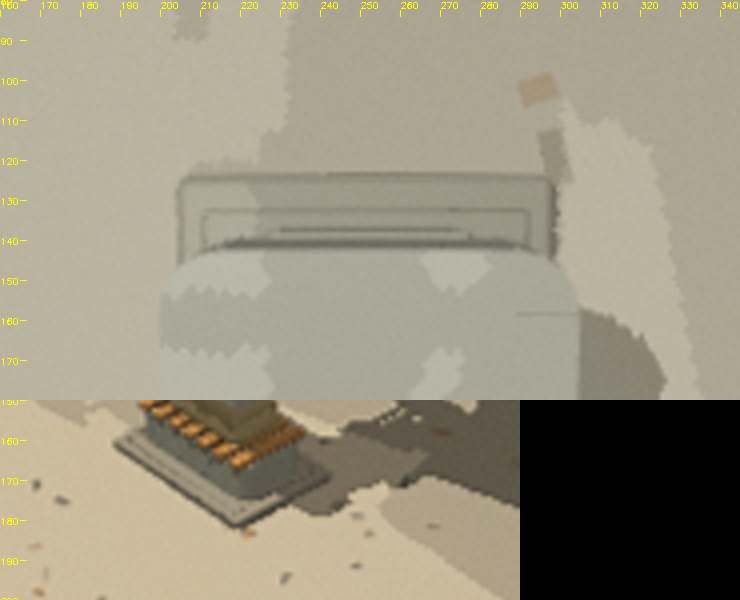

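The held cover's far top edge is at crop y≈248, with sides at x≈160 and 580 (y 340). The pad's far corners are at (179,174) and (556,174). The side view shows the stack seated squarely.

```bash
python3 -c "
from h import *
o=readout.get_obs(); w=load('w11'); y=o['ee_rot'][2]
ex=np.array([np.cos(y),np.sin(y)]);ey=np.array([np.sin(y),-np.cos(y)])
def tf(a,b,z): 
  d=onz(w,160+a/4-.375,80+b/4-.375,z,True)[:2]-o['tool_pos'][:2]; return np.round([d@ex*1e3,d@ey*1e3],1)
z=o['tool_pos'][2]-.0047
print('cover',tf(370,248,z),tf(160,340,z),tf(580,340,z))
print('pad',tf(179,174,.009),tf(556,174,.009),'raft c', [(np.array([.6488,-.1455])-o['tool_pos'][:2])@e*1e3 for e in (ex,ey)])
"
```

```text
cover [56.3 -0.4] [ 42.2 -33.5] [42.1 32.7]
pad [ 68.5 -47.6] [68.3 46.2] raft c [np.float64(-1.2128697278144989), np.float64(-0.8460736780660524)]
```

Call:
carry_out --motion "-0.008 -0.003 0.05 0 -0.001 0 0;0 0 0.08 0 0 0 0;0 0 0.05 0 0 0 0;0 0 0.02 0 0 0 0;0 0 0 0 0 0 0;0 0 0 0 0 0 0"

```text
time: 44.2
tool_pos: [0.6482, -0.1454, 0.0855]
ee_rot: [3.141, 0.002, -0.563]
wrist_force: [0.7, 0.8, -1.2]
width: 0.0139
finger_force: 30.0
```

```bash
python3 plan.py .6484 -.1455 .0817 -32.2
```

```text
t 44.2 pos [ 648.2 -145.4   85.5] yaw -32.2 q6 1.83 | turn total [ 0.0004  0.0009 -0.0002] rows>=0.0 | then shift total [ 0.0011 -0.0003  0.0189] rows>=0.1 | q6 end 110
```

Call:
carry_out --motion "0 0 0.004 0 0.001 0 0;0 0 0.004 0 0 0 0;0 0 0.003 0 0 0 0;0 0 0.002 0 0 0 0;0 0 0 0 0 0 0"

```text
time: 44.82
tool_pos: [0.6477, -0.1453, 0.0821]
ee_rot: [3.14, 0.001, -0.563]
wrist_force: [0.2, 0.0, -1.9]
width: 0.0141
finger_force: 30.0
```

Call:
carry_out --motion "0 0 0.002 0 0 0 0;0 0 0.002 0 0 0 0;0 0 0 0 0 0 0"

```text
time: 45.2
tool_pos: [0.6478, -0.1454, 0.0817]
ee_rot: [3.14, 0.001, -0.563]
wrist_force: [-1.2, -0.7, -0.9]
width: 0.0136
finger_force: 30.0
```

Call:
carry_out --motion "0 0 0.002 0 0 0 0;0 0 0 0 0 0 0"

```text
time: 45.45
tool_pos: [0.6478, -0.1453, 0.0817]
ee_rot: [3.14, 0.0, -0.562]
wrist_force: [-1.6, 0.1, 2.2]
width: 0.0137
finger_force: 30.0
```

Call:
carry_out --motion "0 0 0 0 0 0 0.5;0 0 0 0 0 0 0.5;0 0 0 0 0 0 0.5;0 0 0 0 0 0 0.5;0 0 -0.05 0 0 0 0.5;0 0 -0.15 0 0 0 0.5;0 0 -0.25 0 0 0 0.5;0 0 -0.25 0 0 0 0.5;0 0 0 0 0 0 0.5;0 0 0 0 0 0 0.5"

```text
time: 46.7
tool_pos: [0.6478, -0.1452, 0.2211]
ee_rot: [3.14, 0.001, -0.562]
wrist_force: [-0.1, -0.4, -0.7]
width: 0.0469
finger_force: 0.0
```

```bash
python3 -c "
from meas import *
o=readout.get_obs(); print(o['tool_pos'],o['width'],o['time'])
snap('wrist','w12'); snap('side','s12'); snap('top','t12')
m=contour('w12',lambda h,a:(cv2.GaussianBlur(h[...,1],(3,3),0)<32)&(h[...,2]>90),.077)
w=load('w12');s=cv2.medianBlur(cv2.cvtColor(w['pixels'],cv2.COLOR_RGB2HSV)[...,1],3)
for u in (250,): print([int(x) for x in s[100:280:4,u]])
a=load('side0');b=load('s12')
# displaced things in side view outside the stack
for n0,n1 in (('top0','t12'),('side0','s12')):
  d=cv2.absdiff(load(n0)['pixels'],load(n1)['pixels']).max(2)
  for nm,X in (('perfume',(.62,-.36,.03)),('tweezers',None),('floss',None)):pass
  T={'top0':{'perfume':(661,275),'tweezers':(235,244),'floss':(191,345)},'side0':{'perfume':(436,181),'tweezers':(258,467),'floss':(377,545)}}[n0]
  for k,(x,y) in T.items(): x=int(x*.64);y=int(y*.64); print(n1,k,np.percentile(d[y-16:y+16,x-16:x+16],[50,95,99]))
"
```

```text
[ 0.64784625 -0.14520553  0.22105092] 0.046896611364464345 46.7
w12 px bbox (221, 131, 62, 101) area 5693.5 centre [ 649.4 -145.8] size [ 66.8 114.1] ang 57.8
[37, 37, 37, 36, 37, 38, 33, 36, 29, 22, 25, 25, 24, 23, 24, 25, 26, 26, 25, 24, 24, 25, 25, 24, 25, 25, 25, 25, 25, 25, 25, 25, 25, 34, 36, 36, 36, 35, 36, 36, 36, 36, 36, 36, 35]
t12 perfume [21. 23. 24.]
t12 tweezers [22. 24. 24.]
t12 floss [22. 24. 25.]
s12 perfume [2. 4. 5.]
s12 tweezers [2. 4. 4.]
s12 floss [2. 4. 4.]
```

```bash
python3 -c "
from meas import *
for n,f in (('s12',False),('w12',True)):
  w=load(n);yw=np.radians(147.8);c,s=np.cos(yw),np.sin(yw)
  def P(a,b,z): return proj(w,[.6486+c*a-s*b,-.1455+s*a+c*b,z],f)
  g=cv2.cvtColor(w['pixels'],cv2.COLOR_RGB2GRAY).astype(float); g=cv2.GaussianBlur(g,(3,3),0)
  # sample edges of the cover top: along outward normals, find gradient peak offset mm
  for nm,pts,nv in (('+x',[(56,b) for b in (-15,0,15)],(1,0)),('-x',[(-56,b) for b in (-15,0,15)],(-1,0)),('+y',[(a,33) for a in (-30,-15,15,30)],(0,1)),('-y',[(a,-33) for a in (-30,-15,15,30)],(0,-1))):
    out=[]
    for a,b in pts:
      t=np.arange(-7,7.1,.5); q=np.array([P((a+nv[0]*k)/1e3,(b+nv[1]*k)/1e3,.077) for k in t],np.float32)
      v=cv2.remap(g.astype(np.float32),q[:,:1].copy(),q[:,1:].copy(),cv2.INTER_LINEAR)[:,0]; dv=np.gradient(v); i=np.argmax(abs(dv)); out.append((float(t[i]),round(float(dv[i]),1)))
    print(n,nm,out)
"
```

```text
s12 +x [(-2.5, -3.2), (-1.5, -3.3), (-4.5, -1.6)]
s12 -x [(3.0, -0.6), (4.0, -0.8), (5.5, -0.9)]
s12 +y [(4.0, -1.1), (1.5, -0.7), (3.0, -0.7), (3.0, 1.6)]
s12 -y [(-1.5, -2.9), (-3.0, -2.7), (-2.0, -2.8), (-2.0, -3.3)]
w12 +x [(-0.5, -0.7), (0.5, -0.7), (0.0, 6.0)]
w12 -x [(-1.0, -7.9), (-1.0, -8.3), (-1.0, -8.9)]
w12 +y [(-0.5, -12.7), (-0.5, -13.1), (0.0, -10.0), (0.5, -8.7)]
w12 -y [(7.0, 5.3), (6.0, 4.7), (7.0, 4.7), (-0.5, -4.8)]
```

```bash
python3 -c "
from meas import *
def run(n,x,y,yaw,z,f=False):
  w=load(n);yw=np.radians(yaw);c,s=np.cos(yw),np.sin(yw)
  def P(a,b,z): return proj(w,[x+c*a-s*b,y+s*a+c*b,z],f)
  g=cv2.cvtColor(w['pixels'],cv2.COLOR_RGB2LAB).astype(np.float32); g=cv2.GaussianBlur(g,(3,3),0)
  for nm,r,nv in (('+x',[(56,b) for b in range(-20,21,5)],(1,0)),('-x',[(-56,b) for b in range(-20,21,5)],(-1,0)),('+y',[(a,33) for a in range(-40,41,8)],(0,1)),('-y',[(a,-33) for a in range(-40,41,8)],(0,-1))):
    t=np.arange(-8,8.1,.5);acc=0
    for a,b in r:
      q=np.array([P((a+nv[0]*k)/1e3,(b+nv[1]*k)/1e3,z) for k in t],np.float32)
      v=np.stack([cv2.remap(np.ascontiguousarray(g[...,i]),q[:,:1].copy(),q[:,1:].copy(),1)[:,0] for i in range(3)],1); acc=acc+np.linalg.norm(np.gradient(v,axis=0),axis=1)
    acc/=len(r); i=np.argsort(-acc)[:3]; print(n,nm,[(float(t[j]),round(float(acc[j]),1)) for j in i])
run('side0',.4793,.2369,171.2,.034); run('s12',.6486,-.1455,147.8,.077)
run('top0',.4793,.2369,171.2,.034); run('t12',.6486,-.1455,147.8,.077)
"
```

```text
side0 +x [(-1.5, 6.5), (-1.0, 6.5), (-2.0, 6.0)]
side0 -x [(5.0, 0.7), (0.0, 0.7), (0.5, 0.7)]
side0 +y [(2.5, 0.6), (3.0, 0.6), (3.5, 0.6)]
side0 -y [(-2.5, 4.4), (-3.0, 4.4), (-2.0, 4.3)]
s12 +x [(-2.5, 2.9), (-2.0, 2.7), (-3.0, 2.7)]
s12 -x [(5.0, 0.8), (5.5, 0.8), (2.0, 0.8)]
s12 +y [(4.0, 0.9), (3.0, 0.9), (3.5, 0.9)]
s12 -y [(-2.0, 3.0), (-3.5, 3.0), (-2.5, 3.0)]
top0 +x [(-0.5, 2.4), (-1.0, 2.4), (0.0, 2.4)]
top0 -x [(1.0, 1.1), (0.5, 1.1), (0.0, 1.1)]
top0 +y [(-1.0, 4.4), (-0.5, 4.3), (-1.5, 4.3)]
top0 -y [(1.0, 0.4), (0.5, 0.3), (1.5, 0.3)]
t12 +x [(0.0, 1.8), (0.5, 1.8), (-0.5, 1.8)]
t12 -x [(-8.0, 1.5), (-7.5, 1.5), (-2.5, 1.4)]
t12 +y [(-0.5, 3.6), (-1.0, 3.6), (0.0, 3.6)]
t12 -y [(4.0, 1.8), (7.5, 1.8), (5.5, 1.8)]
```

The side view shows the same bias for the cover where it first stood on the ledge, so it now sits at the expected height and place. The bystanders have not moved. Handing in.

```bash
python3 -c "
from bench import robot
print(robot.close_job())"
```

```text
the job is handed in; nothing more can be done
None
```

The soap dish is back together on the pad in the order asked (dish, raft, soap, cover), each part set down within about 1 mm of centre, the bystanders did not move, and I handed the job in at about 47 s; no verdict came back.

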